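# Balance and hang the microphone boom

## Task

Take the microphone boom by the grip of its brass swivel mount and hang it in the fork of the desk tripod, so that it hangs there still and level (within about 5 degrees) with nothing else holding it. The mount must sit where the boom balances: find that place by small trial lifts off the rack, sliding the mount along the tube between trials. Never let the boom tip by more than about 15 degrees, do not press hard (over 30 N) on rack or tripod, and leave the spare mount and the tape roll alone.

Things in the scene. Friction and masses are not known exactly. Their poses are not given: they have to be found in the camera images.
- boom: Microphone boom: grey square tube 20 x 20 mm, 300 mm long, lying along its own y axis, z up; origin on the tube axis at mid-length. Mass with all it carries 0.5 to 0.9 kg. The loads of its two ends are unknown and differ each time, so the balance point lies anywhere within about 60 mm of the origin, either side. In the rack its axis is 50 mm above the shelf.
- mic: Chrome side-address microphone fixed to the boom's -y end: 49 mm across, 95 mm long, from 150 to 245 mm from the boom's origin. Own origin and axes are the boom's.
- ballast: Dark steel counterweight fixed to the boom's +y end: 52 mm across, 50 mm long plus a 12 mm stub, from 150 to 212 mm from the boom's origin. Own origin and axes are the boom's.
- mount: Brass swivel mount: sleeve 34 mm long, 32 mm wide on the tube, origin on the tube axis. Slides along boom y up to 100 mm either side of the boom's origin against 2.5 N friction, staying where left; starts near the microphone. Slide it while the boom lies in the rack. Ears carry the pivot 50 mm above the tube axis; off balance by 5 mm, the hung boom tilts 0.1 rad, settling in 1 to 2 s.
- grip: Grip on the mount: origin on the pivot (axis x), z up along its 8 mm round neck, x and y like the level boom's. Neck 50 mm long (the ears hide its lowest 10 mm), then a black rubber block 26 mm (x) by 34 mm (y), 42 mm tall. Boom and grip swivel 0.6 rad each way about x; a weak spring (0.04 N m/rad) keeps the loose grip upright.
- shoulder (a point): Centre of the flat underside of the grip's rubber block, 50 mm above the pivot; axes of the grip. The block rises 42 mm from here.
- rack: Fixed dark steel rack: foot plate 70 x 300 x 8 mm, two 10 mm thick uprights 135 mm either side of its origin along its y, each with a notch 32 mm wide, 14 mm deep, thinly rubber-lined, floor 40 mm above the shelf. The tube lies in both notches with up to 10 mm play lengthwise. Origin on the shelf under its middle.
- tripod: Fixed graphite grey desk tripod with three rubber feet, 225 mm tall. From its post a horizontal fork reaches along its -x. Origin on the shelf straight below the seat; the post (22 mm across) stands 75 mm from there along +x, the legs reach 100 mm from the post.
- seat (a point): Middle of the fork's slot, level with the prongs' top, 225 mm above the shelf; axes of the tripod. Prongs along x, 10 mm wide, 8 mm thick, 14 mm apart; open at the tips 30 mm from here at -x, closed 53 mm away at +x. Stops 4 mm high on the tips end 22 mm before here. The neck enters along +x, the block sits on the prongs with its shoulder here, boom roughly along y.
- spare: Loose spare brass mount, a round foot 44 mm across with a ball and stud, 70 mm tall, standing on the shelf; origin under it. Not to be touched.
- tape: Loose black tape roll, 110 mm across, 48 mm high, lying flat; origin under it. Not to be touched.

How it is judged:
On the way:
1. the boom is lifted clear of the rack by the grip, tilted less than 0.2 rad (z of boom in the frame of rack above 0.075 m and angle between boom's own z axis and vertical below 0.2 rad and contact force between boom and rack below 0.05 N and contact force between the fingers and grip above 1 N), for 0.2 s.
At the end, for the whole second after the job is handed in: The grip's block rests on both prongs (shoulder within 4 mm of the seat's height, within 6 mm across and -15 to +35 mm along the slot), grip and boom each tilted less than 0.1 rad, the boom at rest (below 0.03 m/s and 0.15 rad/s), off the rack, carried by the tripod and released (x of shoulder in the frame of seat between -0.015 and 0.035 m and y of shoulder in the frame of seat between -0.006 and 0.006 m and z of shoulder in the frame of seat between -0.004 and 0.004 m and angle between each of boom, grip's own z axis and vertical below 0.1 rad and linear speed of boom below 0.03 m/s and angular speed of boom below 0.15 rad/s and contact force between boom and tripod above 1 N and contact force between boom and rack below 0.05 N and contact force between the fingers and boom below 0.05 N); the robot touches nothing.
It fails at once if the boom tips by more than 0.3 rad (angle between boom's own z axis and vertical above 0.3 rad).
It fails at once if the boom, mount or grip is pressed on the rack with more than 30 N (contact force between boom and rack above 30 N).
It fails at once if the boom, mount or grip is pressed on the tripod with more than 30 N (contact force between boom and tripod above 30 N).
It fails at once if the spare mount is moved by more than 15 mm (distance of spare from where it was at the start of the episode above 0.015 m).
It fails at once if the tape roll is moved by more than 15 mm (distance of tape from where it was at the start of the episode above 0.015 m).
It also fails if it takes over 67 s, if anything falls off the work surface, if the arm or the gripper's body presses on something with over 40 N, if the wrist force passes 120 N, or if a joint passes its speed limit or range.

## Robot

A 6-joint arm with a two-finger parallel gripper is mounted at the origin on the work surface. World frame = base frame: x ahead of the robot, y to its left, z up, the work surface at z = 0. Lengths are in m, angles in rad, forces in N, time in s.
With the tool pointing down it reaches from about 0.225 to 0.875 m from the base axis. Payload 3.4 kg.
Tool frame: the origin (TCP) lies on the centre line of the jaws, within the pads' length; the fingertips stand 19 mm ahead of it and the grasp point (between the pads) is the TCP (nose_length is the distance from the TCP to the fingertips, in m); z points along the fingers, y is the direction in which the jaws open and shut (so a half turn about z gives the same grasp; the last joint's range is limited). The gripper opens to 85 mm and grips with 20 to 120 N. Pads are 22 mm wide; open, the fingers measure 114 mm over their backs; the gripper's body (76 mm by 85 mm) begins 54 mm behind the grasp point. The pads swing forward as they close: fully open they stand 13 mm farther back than shut.
Start: joints at [-1.466, 0.276, 1.505, -0, 1.361, -0.121], TCP at [0.129, -0.56, 0.25] pointing down, gripper open.
Joint ranges: [-2.89, 2.89], [-0.75, 2.08], [0.22, 2.7], [-1.18, 4.32], [0.11, 2.71], [-2.7, 2.7]. Speed limits (rad/s): [2.57, 2.57, 3.14, 3.14, 3.14, 3.14].

## Interface

Orientations are given as a unit quaternion [w, x, y, z].
In Python, from rig import * gives the robot as it stands.
- The arm moves only by the shell command python3 -m jog 'ROWS' [OPENING] [FORCE]. ROWS is JSON, one flat list of numbers, 6 for each row, row after row: the shift along the tool's x, y, z in mm, then the turn, a rotation vector about the tool's x, y, z in degrees. In form: [tx, ty, tz, wx, wy, wz, tx, ty, tz, wx, wy, wz, ...]. A call has 1 to 10 rows; each row is the pose to reach, as a shift and turn from the pose commanded when the call began, along the tool's axes at that moment; what a row does not reach only later rows make up. A row lasts 1/8 s, in which the tool goes at most 62.5 mm and 10.7 degrees, less where a joint would pass 70% of its speed; a pose out of reach is approached as far as the arm can. A call with a gripper value outside its range is refused whole. OPENING is the closure, from 0 (fully open) to 1 (shut), set as the call begins (- or left out, the last holds). The fingers move at their own pace and stop on an object; FORCE is the grip in N (left out, the last holds). Time passes only in rows, so rows that repeat a pose let the fingers close. It gives the time, the measured TCP pose, the force and the opening at its end, in the units of the state.
- get_state(): the state, without advancing time (a new reading comes with each control period).
- get_image(name): name is "scene" or "top" or "wrist"; returns a dict with "frame" (400x640x3 uint8, red, green, blue), "camera_matrix" (3x3 intrinsics, pixels), "rvec" (rotation vector, rad) and "tvec" (3), from world to camera coordinates, as OpenCV has them. Camera axes: x right, y down, z forward; pixel columns grow to the right and rows downward; lengths in m; the calibration is good to about 2 mm. A picture is of the moment at which its call begins. There is no depth.
- sign_off(): hands the job in, once; it reports no verdict.
The state is a dict: "clock": time; "qpos": joint angles; "qd": joint speeds; "effort": joint torques, N m; "position": TCP position; "ee_rot": TCP orientation; "contact_force": force on the tool from outside, world axes, zero at the start; "moment": the same for the moment, N m; "width": finger opening in m.
Only numpy, scipy, OpenCV 4.12 (cv2) and the standard library are available. Lean on these libraries where they do the work, as an engineer would, in place of code of your own. Each camera call takes 0.05 s, during which the arm holds its last target.

## Working session

There is one attempt and no reset: what is moved stays moved. The work goes in short steps, Python scripts to look and compute and a shell command to move; the robot and the scene stay as the last step left them, time stands still between calls to the robot, and variables do not carry over. Pictures are saved under pics/ and viewed, and the job is handed in when it is done.

```bash
ls; mkdir -p pics; python3 - <<'E'
from rig import *
import cv2
for n in ["scene","top","wrist"]:
    d=get_image(n); cv2.imwrite(f"pics/{n}0.png",d["frame"][:,:,::-1])
    print(n,d["camera_matrix"].tolist(),d["rvec"],d["tvec"])
print(get_state())
E
```

```text
pics
scene [[389.55621882207925, 0.0, 318.2948605704758], [0.0, 389.55621882207925, 199.46918495355618], [0.0, 0.0, 1.0]] [ 2.22554427  0.65299709 -0.29730872] [-0.36408608 -0.225441    1.44723055]
top [[472.83252782293897, 0.0, 318.89751908709525], [0.0, 472.83252782293897, 193.9426413467281], [0.0, 0.0, 1.0]] [ 2.11906316 -2.14196781  0.16332814] [-0.18887087  0.59872301  1.01377451]
wrist [[322.1296287483111, 0.0, 322.4190303565592], [0.0, 322.1296287483111, 201.71852432307017], [0.0, 0.0, 1.0]] [-2.28572005  1.82013465  0.24915672] [-0.5735436  -0.03510937  0.37872289]
{'clock': 0.15, 'qpos': array([-1.46599784e+00,  2.76463816e-01,  1.50583226e+00,  1.06002050e-06,
        1.36071090e+00, -1.21012758e-01]), 'qd': array([ 1.41036450e-04, -1.86788857e-03, -5.14173097e-03, -2.41623851e-05,
        2.20561712e-04,  1.77828007e-04]), 'effort': array([ 6.54377691e-04, -4.17145264e+01, -2.46033096e+01, -1.07015035e-04,
        7.73636129e-03,  3.11651846e-06]), 'position': array([ 0.12869029, -0.56003924,  0.24963439]), 'ee_rot': array([-7.07133378e-04,  9.93632693e-01,  1.12665755e-01,  6.25124863e-06]), 'contact_force': array([-1.48493391, -0.44438368,  0.04517121]), 'moment': array([-0.01159952,  0.02038176, -0.00887597]), 'width': 0.08556544111981643}
```

View pics/scene0.png

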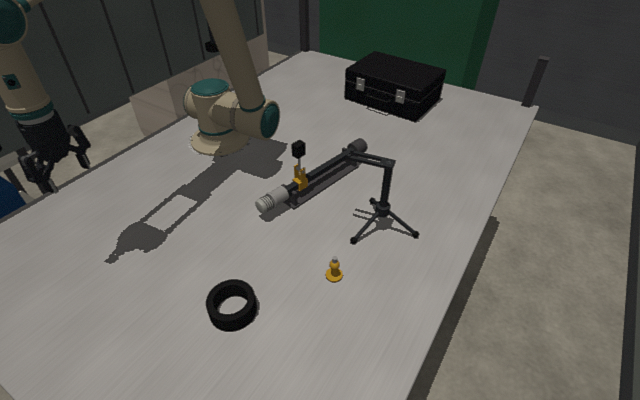

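View pics/top0.png

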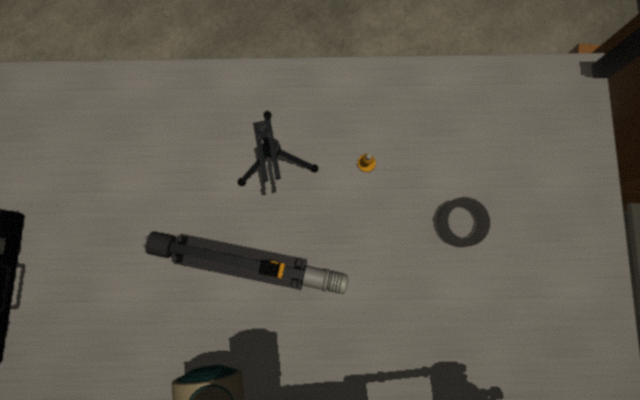

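View pics/wrist0.png

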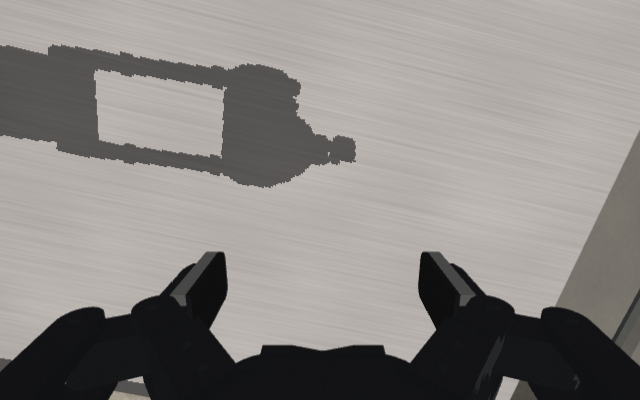

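The top view shows the boom running from the ballast (158,244) to the mic (335,282), with the grip at about (270,268). The tripod post is near (267,148) with its fork tips near (268,192). The spare is at (366,163) and the tape at (462,221). I'll enlarge these areas.

```bash
cat > h.py <<'E'
import numpy as np, cv2
from scipy.spatial.transform import Rotation as R
def cam(d): 
    Rm=cv2.Rodrigues(np.array(d["rvec"]))[0]; return d["camera_matrix"],Rm,np.array(d["tvec"]).ravel()
def ray(d,u,v):
    K,Rm,t=cam(d); r=Rm.T@np.linalg.inv(K)@np.array([u,v,1.]); return -Rm.T@t, r/np.linalg.norm(r)
def atz(d,u,v,z):
    c,r=ray(d,u,v); return c+r*(z-c[2])/r[2]
def proj(d,P):
    return cv2.projectPoints(np.array(P,float).reshape(-1,3),np.array(d["rvec"]),np.array(d["tvec"]),d["camera_matrix"],None)[0].reshape(-1,2)
def tri(*obs):
    A=np.zeros((3,3));b=np.zeros(3)
    for d,u,v in obs:
        c,r=ray(d,u,v); M=np.eye(3)-np.outer(r,r); A+=M;b+=M@c
    return np.linalg.solve(A,b)
E
python3 - <<'E'
import cv2
t=cv2.imread('pics/top0.png');s=cv2.imread('pics/scene0.png')
def crop(im,x,y,w,h,f,n): 
    c=cv2.convertScaleAbs(im[y:y+h,x:x+w],alpha=1.8,beta=20); cv2.imwrite(n,cv2.resize(c,None,fx=f,fy=f,interpolation=cv2.INTER_CUBIC))
crop(t,140,220,220,80,3.6,'pics/tb.png')
crop(t,220,100,120,100,6,'pics/tt.png')
crop(s,245,130,180,125,4.4,'pics/sb.png')
E
```

```text
(no output)
```

View pics/tb.png

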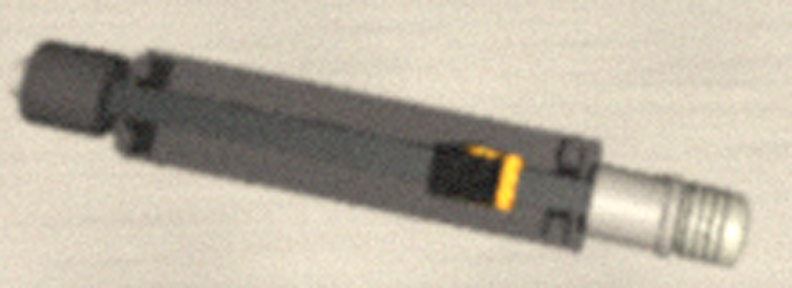

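View pics/tt.png

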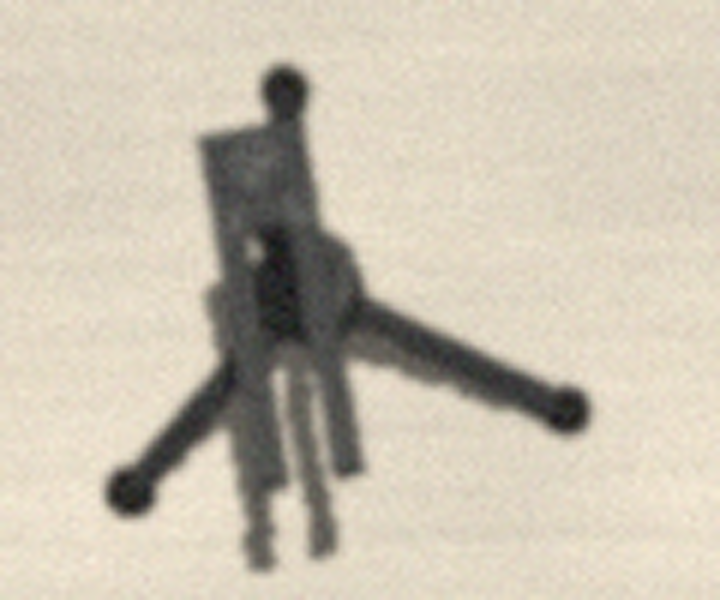

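View pics/sb.png

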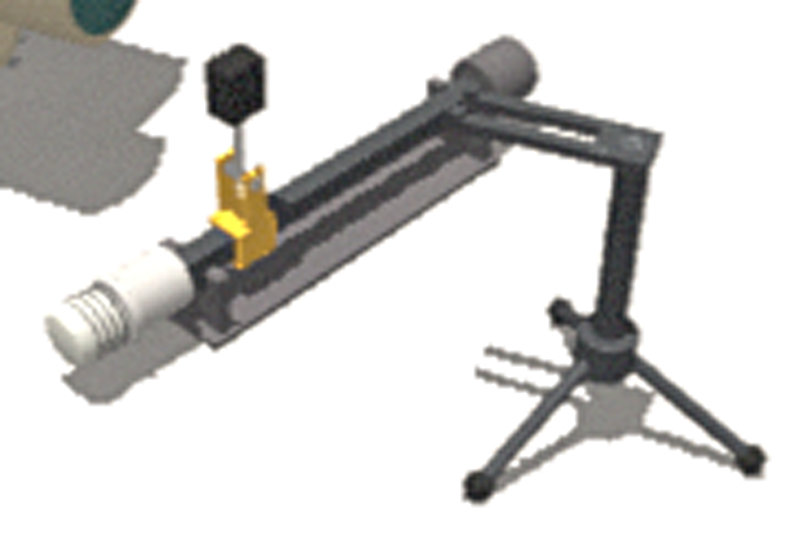

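```bash
python3 - <<'E'
from rig import *
from h import *
from scipy.optimize import least_squares
T=get_image("top");S=get_image("scene")
tc=lambda x,y:(140+x/3.6,220+y/3.6)
tt=lambda x,y:(220+x/6,100+y/6)
sc=lambda x,y:(245+x/4.4,130+y/4.4)
print("cams",ray(T,0,0)[0],ray(S,0,0)[0])
print("foot",[atz(T,*tc(*p),.008).round(4) for p in[(150,52),(603,143),(580,250),(118,150)]])
# uprights / tube axis
print("mic/ballast",[atz(T,*tc(*p),.05).round(4) for p in[(745,232),(25,85)]])
# tripod fit: corners in tripod frame
obsT=[((-.030,.017,.229),tt(252,490)),((-.030,.007,.229),tt(285,486)),((-.030,-.007,.229),tt(333,477)),((-.030,-.017,.229),tt(364,470))]
feet=[tt(283,88),tt(130,492),tt(565,410)]
F=[atz(T,*p,.006) for p in feet];print("feet",np.round(F,4))
P=[atz(T,*p,.229) for _,p in obsT];print("tips",np.round(P,4))
B=[atz(T,*tt(*p),.225) for p in[(200,138),(300,120)]];print("back",np.round(B,4))
# scene fork: back right corners, tips
print("scene back",[atz(S,*sc(*p),.225).round(4) for p in[(662,133),(640,163)]],"tips",[atz(S,*sc(*p),.227).round(4) for p in[(470,83),(455,118)]])
# circumcentre of feet = post
F=np.array(F)[:,:2];A=2*(F[1:]-F[0]);b=(F[1:]**2).sum(1)-(F[0]**2).sum();c=np.linalg.solve(A,b);print("post",c,np.linalg.norm(F-c,axis=1))
print("block top",[atz(T,*tc(*p),.192).round(4) for p in[(432,143),(500,155),(497,205),(428,192)]])
print("spare",atz(T,*(366,163),.03),"tape",atz(T,462,221,.024))
E
```

```text
cams [ 0.42291733 -0.20633264  1.09564957] [ 0.97447385 -0.83362402  0.79582051]
foot [array([0.5123, 0.1227, 0.008 ]), array([ 0.4516, -0.1674,  0.008 ]), array([ 0.3853, -0.1526,  0.008 ]), array([0.4503, 0.1407, 0.008 ])]
mic/ballast [array([ 0.3964, -0.2543,  0.05  ]), array([0.4894, 0.1863, 0.05  ])]
feet [[ 0.7985 -0.0723  0.006 ]
 [ 0.6342 -0.0136  0.006 ]
 [ 0.665  -0.1843  0.006 ]]
tips [[ 0.5912 -0.0911  0.229 ]
 [ 0.5923 -0.1014  0.229 ]
 [ 0.595  -0.1163  0.229 ]
 [ 0.5971 -0.126   0.229 ]]
back [[ 0.7067 -0.0728  0.225 ]
 [ 0.7122 -0.1047  0.225 ]]
scene back [array([ 0.709 , -0.0741,  0.225 ]), array([ 0.7104, -0.1062,  0.225 ])] tips [array([ 0.5953, -0.0915,  0.227 ]), array([ 0.6051, -0.1264,  0.227 ])]
post [ 0.69954367 -0.08994779] [0.10048281 0.10048281 0.10048281]
block top [array([ 0.4477, -0.0839,  0.192 ]), array([ 0.441 , -0.1198,  0.192 ]), array([ 0.4152, -0.1183,  0.192 ]), array([ 0.4222, -0.082 ,  0.192 ])]
spare [ 0.67073571 -0.30447052  0.03      ] tape [ 0.53465247 -0.51893352  0.024     ]
```

Estimates in the world frame:

| Item | Position | Yaw |
|---|---|---|
| Rack origin | (0.450, -0.014) | about -12° |
| Grip block | (0.4315, -0.101) | about -12° |
| Seat | (0.6245, -0.103) | about +9.7° |

The next script works out the shift to a point above the block.

```bash
cat >> h.py <<'E'
def pose(s):
    q=s["ee_rot"]; return np.array(s["position"]), R.from_quat([q[1],q[2],q[3],q[0]])
def to(s,xyz,yaw=None):
    p,r=pose(s); d=r.inv().apply(np.array(xyz)-p)*1000
    out=[d.round(1)]
    if yaw is not None:
        y=np.radians(yaw); M=np.array([[np.cos(y),np.sin(y),0],[np.sin(y),-np.cos(y),0],[0,0,-1]])
        out.append(np.degrees((r.inv()*R.from_matrix(M)).as_rotvec()).round(2))
    return out
def st(s):
    p,r=pose(s); m=r.as_matrix(); print("t",s["clock"],"p",p.round(4),"yaw",round(np.degrees(np.arctan2(m[1,0],m[0,0])),2),"z",m[:,2].round(4),"F",np.round(s["contact_force"],2),"M",np.round(s["moment"],3),"w",round(s["width"],4))
E
python3 - <<'E'
from rig import *
from h import *
s=get_state();print(to(s,[.4315,-.101,.25],-12))
E
```

```text
[array([ 3.979e+02, -3.798e+02,  2.000e-01]), array([-0.04,  0.  , 24.94])]
```

```bash
python3 -m jog '[40,-38,0,0,0,2.5, 80,-76,0,0,0,5, 120,-114,0,0,0,7.5, 160,-152,0,0,0,10, 200,-190,0,0,0,12.5, 240,-228,0,0,0,15, 280,-266,0,0,0,17.5, 320,-304,0,0,0,20, 360,-342,0,0,0,22.5, 398,-380,0,0,0,25]' 0 40
python3 -m jog '[0,0,0,0,0,0]'
python3 - <<'E'
from rig import *
from h import *
d=get_image("wrist");T=get_image("top");S=get_image("scene")
cv2.imwrite("pics/w1.png",d["frame"][:,:,::-1]);cv2.imwrite("pics/s1.png",S["frame"][:,:,::-1])
s=get_state();st(s);print(to(s,[.4315,-.101,.25],-12))
E
```

```text
clock: 1.5
position: [0.4324, -0.0994, 0.2505]
ee_rot: [0.0, 0.994, -0.106, 0.0]
contact_force: [0.8, -0.2, -0.6]
width: 0.0853
clock: 1.62
position: [0.4329, -0.098, 0.2503]
ee_rot: [-0.001, 0.995, -0.102, 0.0]
contact_force: [-0.1, -1.4, 0.2]
width: 0.0851
t 1.775 p [ 0.4311 -0.1013  0.2502] yaw -12.04 z [-7.e-04 -6.e-04 -1.e+00] F [-0.32 -0.43 -0.87] M [-0.008  0.004  0.009] w 0.0855
[array([ 0.3, -0.4,  0.2]), array([ 0.04,  0.03, -0.04])]
```

View pics/w1.png

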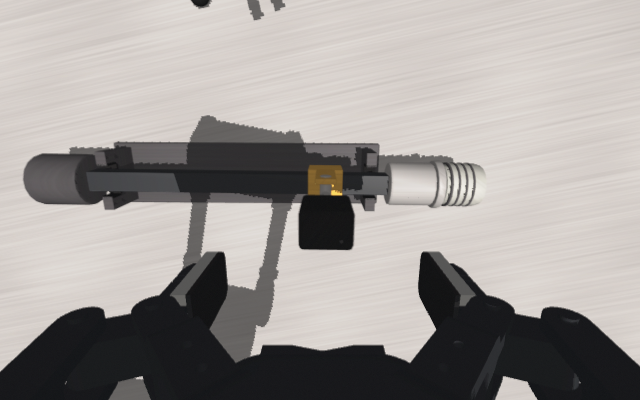

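View pics/s1.png

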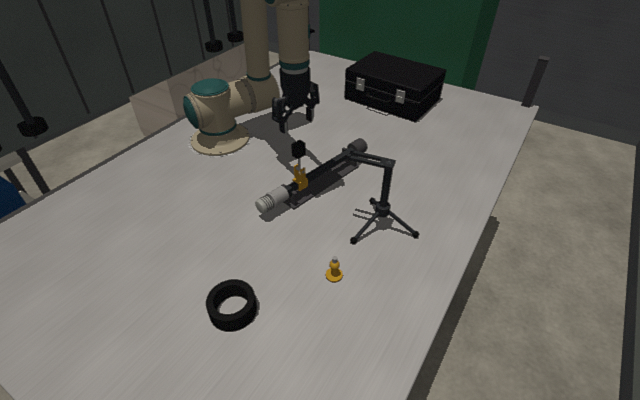

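The wrist view shows the boom nearly level across the image, from (25,180) to (485,184). The block is at (300-354, 196-249), between the open jaws. I'll refine the positions from this image.

```bash
python3 - <<'E'
from rig import *
from h import *
d=get_image("wrist")
f=cv2.convertScaleAbs(d["frame"][130:260,10:490,::-1],alpha=1.6,beta=40)
cv2.imwrite("pics/w1c.png",cv2.resize(f[40:,270:380],None,fx=6,fy=6))
e=lambda u,v,z:atz(d,u,v,z).round(4)
print("block top near L/R",e(303,248,.192),e(352,249,.192))
print("mic tip",e(486,184,.05),"ballast",e(25,180,.05))
print("mount",e(308,180,.066),e(343,180,.066))
E
```

```text
block top near L/R [ 0.421  -0.0869  0.192 ] [ 0.4141 -0.116   0.192 ]
mic tip [ 0.392  -0.2647  0.05  ] ballast [0.4948 0.1965 0.05  ]
mount [ 0.4374 -0.0882  0.066 ] [ 0.4303 -0.1215  0.066 ]
```

View pics/w1c.png

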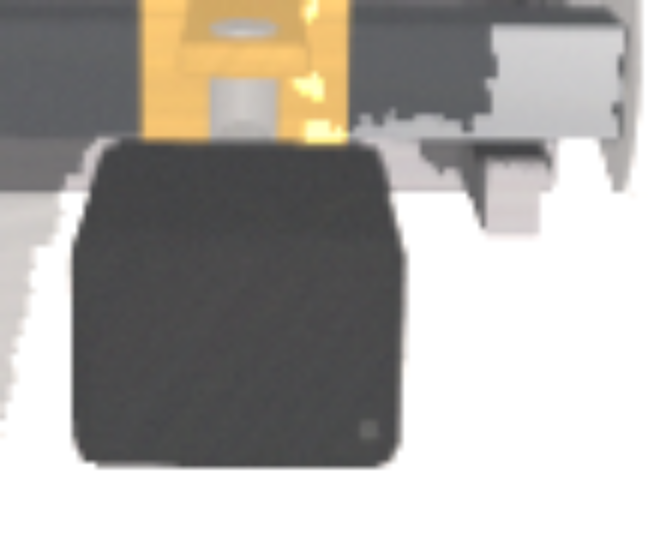

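```bash
python3 - <<'E'
from rig import *
from h import *
d=get_image("wrist")
for p in [(292,211),(347,211),(292.5,247.5),(346.5,247.5),(319.6,229)]: print(atz(d,*p,.192).round(4))
s=get_state()
print(to(s,atz(d,319.6,229,.192)*[1,1,0]+[0,0,.173]))
E
```

```text
[ 0.4453 -0.0863  0.192 ]
[ 0.4384 -0.118   0.192 ]
[ 0.4226 -0.0811  0.192 ]
[ 0.4156 -0.1133  0.192 ]
[ 0.4308 -0.0998  0.192 ]
[array([-0.6, -2.1, 77.2])]
```

```bash
python3 -m jog '[0,-2,30,0,0,0, 0,-2,60,0,0,0, 0,-2,77,0,0,0, 0,-2,77,0,0,0]'
python3 -m jog '[0,0,0,0,0,0,0,0,0,0,0,0,0,0,0,0,0,0,0,0,0,0,0,0,0,0,0,0,0,0]' 0.4 40
python3 -m jog '[0,0,0,0,0,0,0,0,0,0,0,0,0,0,0,0,0,0,0,0,0,0,0,0]' 0.8 40
python3 - <<'E'
from rig import *
from h import *
d=get_image("wrist")
cv2.imwrite("pics/w2.png",d["frame"][:,:,::-1]);st(get_state())
E
```

```text
clock: 2.38
position: [0.4305, -0.0998, 0.1723]
ee_rot: [-0.0, 0.994, -0.106, -0.002]
contact_force: [-0.2, -0.5, 1.8]
width: 0.0858
clock: 3.0
position: [0.432, -0.099, 0.1734]
ee_rot: [0.0, 0.994, -0.105, 0.0]
contact_force: [-0.6, 0.7, 0.6]
width: 0.0514
clock: 3.5
position: [0.432, -0.0991, 0.1734]
ee_rot: [0.0, 0.994, -0.105, 0.0]
contact_force: [-0.1, -0.8, 2.1]
width: 0.0336
t 3.55 p [ 0.432  -0.0991  0.1734] yaw -12.06 z [ 2.e-04 -3.e-04 -1.e+00] F [-0.73 -0.91  2.13] M [-0.07   0.131 -0.089] w 0.0334
```

View pics/w2.png

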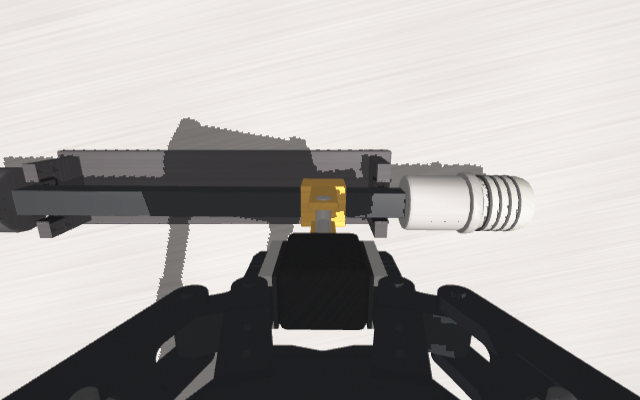

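Block is held at 33 mm. I'll slide the mount about 82 mm toward the middle.

```bash
python3 -m jog '[0,-10,0,0,0,0, 0,-20,0,0,0,0, 0,-30,0,0,0,0, 0,-40,0,0,0,0, 0,-50,0,0,0,0, 0,-60,0,0,0,0, 0,-70,0,0,0,0, 0,-77,0,0,0,0, 0,-82,0,0,0,0, 0,-82,0,0,0,0]'
cat >> h.py <<'E'
def avg(n=12):
    from rig import get_state,get_image
    F=[];M=[]
    for i in range(n):
        d=get_image("wrist"); s=get_state(); F.append(s["contact_force"]);M.append(s["moment"])
    print("avgF",np.mean(F,0).round(2),"sem",(np.std(F,0)/n**.5).round(2),"M",np.mean(M,0).round(3)); return d,s
E
python3 - <<'E'
from rig import *
from h import *
d,s=avg(8);st(s)
cv2.imwrite("pics/w3.png",d["frame"][:,:,::-1])
E
```

```text
clock: 4.8
position: [0.4496, -0.0182, 0.1734]
ee_rot: [-0.001, 0.994, -0.105, 0.0]
contact_force: [1.2, -0.5, 3.4]
width: 0.0333
avgF [1.76 1.12 3.79] sem [0.26 0.38 0.17] M [ 0.241 -0.466 -0.05 ]
t 5.2 p [ 0.4494 -0.0184  0.1734] yaw -12.1 z [ 9.0e-04  1.3e-03 -1.0e+00] F [1.73 2.54 4.28] M [ 0.454 -0.542 -0.07 ] w 0.0334
```

View pics/w3.png

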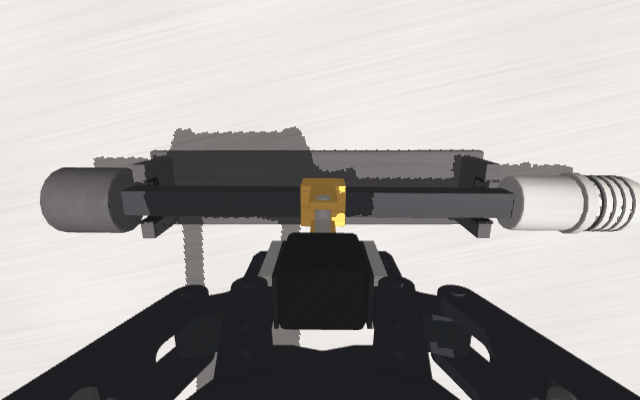

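```bash
python3 -m jog '[0,0,-1,0,0,0, 0,0,-2,0,0,0, 0,0,-3,0,0,0, 0,0,-4,0,0,0, 0,0,-5,0,0,0, 0,0,-6,0,0,0, 0,0,-6,0,0,0, 0,0,-6,0,0,0]'
python3 - <<'E'
from rig import *
from h import *
d,s=avg(12);st(s)
cv2.imwrite("pics/w4.png",d["frame"][:,:,::-1])
E
```

```text
clock: 6.2
position: [0.4491, -0.0189, 0.1793]
ee_rot: [0.0, 0.994, -0.105, 0.0]
contact_force: [0.4, 0.5, -6.3]
width: 0.0333
avgF [ 0.1  -0.15 -5.71] sem [0.23 0.14 0.12] M [-0.042  0.009  0.004]
t 6.8 p [ 0.4491 -0.0188  0.1793] yaw -12.06 z [ 1.e-04 -1.e-04 -1.e+00] F [-0.09 -0.53 -5.67] M [-0.032  0.006 -0.016] w 0.0335
```

View pics/w4.png

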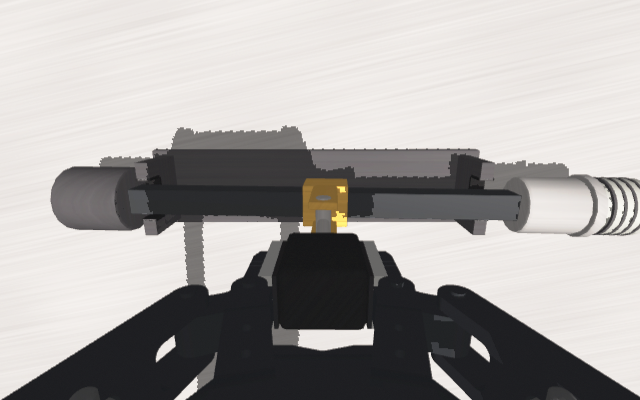

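The mic end rose, so the balance point lies on the ballast side. I'll set it down, slide 50 mm toward the ballast and lift again.

```bash
python3 -m jog '[0,0,2,0,0,0, 0,0,4,0,0,0, 0,0,6,0,0,0, 0,-10,6,0,0,0, 0,-20,6,0,0,0, 0,-30,6,0,0,0, 0,-40,6,0,0,0, 0,-46,6,0,0,0, 0,-50,6,0,0,0, 0,-50,6,0,0,0]'
python3 -m jog '[0,0,-1,0,0,0, 0,0,-2,0,0,0, 0,0,-3,0,0,0, 0,0,-4,0,0,0, 0,0,-5,0,0,0, 0,0,-6,0,0,0, 0,0,-6,0,0,0, 0,0,-6,0,0,0]'
python3 - <<'E'
from rig import *
from h import *
d,s=avg(12);st(s)
cv2.imwrite("pics/w5.png",d["frame"][:,:,::-1])
E
```

```text
clock: 8.05
position: [0.46, 0.0306, 0.1735]
ee_rot: [-0.0, 0.994, -0.105, 0.0]
contact_force: [0.8, -0.1, -1.2]
width: 0.0337
clock: 9.05
position: [0.4593, 0.03, 0.1792]
ee_rot: [0.0, 0.994, -0.105, -0.0]
contact_force: [0.1, -2.1, -6.3]
width: 0.0335
avgF [-0.73 -2.26 -6.02] sem [0.12 0.13 0.12] M [-0.499  0.162 -0.039]
t 9.65 p [0.4595 0.0301 0.1793] yaw -12.06 z [-2.e-04 -1.e-04 -1.e+00] F [-0.84 -1.81 -5.18] M [-0.492  0.227 -0.027] w 0.0335
```

View pics/w5.png

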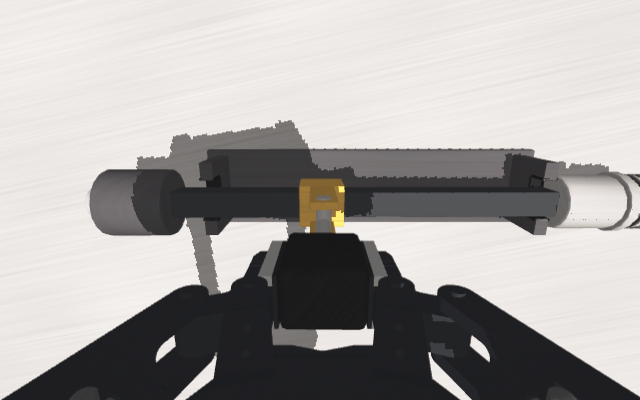

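The ballast end rose this time. The two wrist force readings give a weight of about 7 N and a balance point about 25 mm back. I'll set it down, slide back 25 mm and lift 8 mm.

```bash
python3 -m jog '[0,0,2,0,0,0, 0,0,4,0,0,0, 0,0,6,0,0,0, 0,8,6,0,0,0, 0,16,6,0,0,0, 0,22,6,0,0,0, 0,25,6,0,0,0, 0,25,6,0,0,0]'
python3 -m jog '[0,0,-1,0,0,0, 0,0,-2,0,0,0, 0,0,-3,0,0,0, 0,0,-4,0,0,0, 0,0,-5,0,0,0, 0,0,-6,0,0,0, 0,0,-7,0,0,0, 0,0,-8,0,0,0, 0,0,-8,0,0,0, 0,0,-8,0,0,0]'
python3 - <<'E'
from rig import *
from h import *
d,s=avg(12);st(s)
cv2.imwrite("pics/w6.png",d["frame"][:,:,::-1])
E
```

```text
clock: 10.65
position: [0.4545, 0.0051, 0.1735]
ee_rot: [0.0, 0.994, -0.105, 0.0]
contact_force: [1.0, 1.4, -1.7]
width: 0.0332
clock: 11.9
position: [0.4543, 0.0057, 0.1813]
ee_rot: [-0.0, 0.994, -0.105, 0.0]
contact_force: [-0.5, -0.1, -4.5]
width: 0.0335
avgF [ 0.09 -0.04 -5.14] sem [0.11 0.11 0.14] M [-0.028  0.007 -0.013]
t 12.5 p [0.4543 0.0057 0.1813] yaw -12.06 z [ 0.  0. -1.] F [-0.11 -0.07 -5.58] M [ 0.037 -0.027 -0.023] w 0.0339
```

View pics/w6.png

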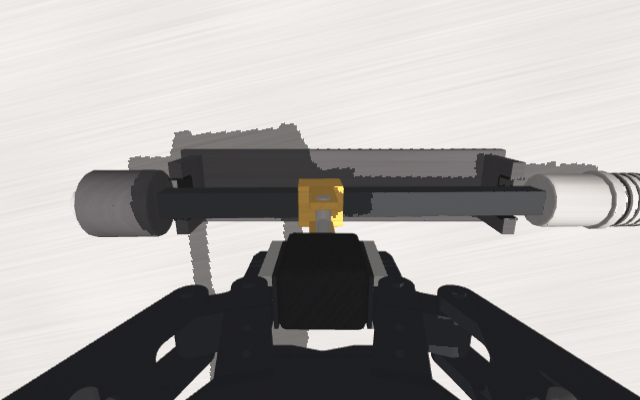

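```bash
python3 - <<'E'
import cv2,numpy as np
rows=[]
for n in (4,5,6):
    im=cv2.imread(f'pics/w{n}.png')
    for a in ((100,),(470,)):
        c=cv2.convertScaleAbs(im[170:240,a[0]:a[0]+130],alpha=1.5,beta=50); rows.append(cv2.resize(c,None,fx=3,fy=3,interpolation=cv2.INTER_CUBIC))
g=np.vstack([np.hstack(rows[i:i+2]) for i in (0,2,4)])
cv2.imwrite('pics/g.png',g);print(g.shape)
E
```

```text
(630, 780, 3)
```

View pics/g.png

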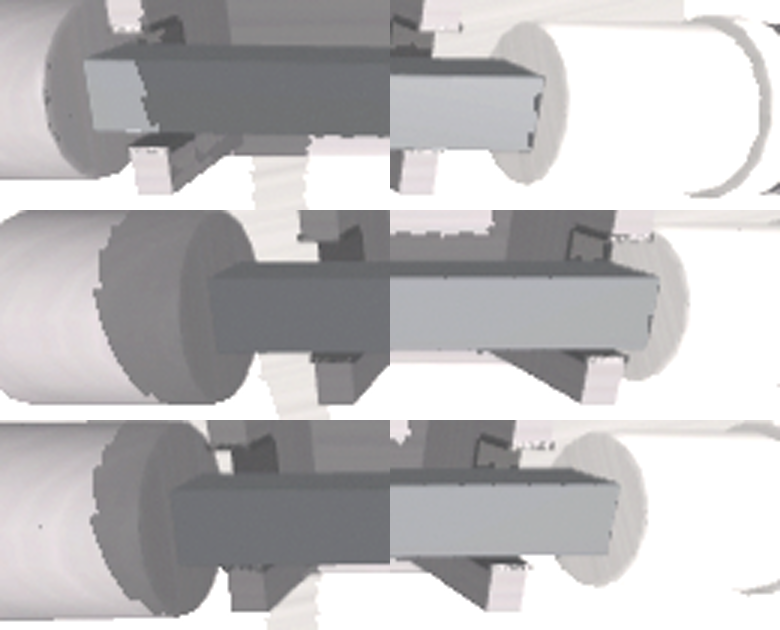

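```bash
cat >> h.py <<'E'
def fitboom(px,extr):
    # px: 4 corners (yL far, yL near, yR far, yR near) in wrist image, in TOOL frame; boom y=+150 is left
    from scipy.optimize import least_squares
    K,Rc,tc=extr
    def pts(v):
        p,phi,dx,dz,yaw=v
        # boom frame rel pivot: mount at boom y=p, pivot 50 above. tool axes: x=boom x, y=-boom y, z=-boom z
        P=np.array([[ .01,.15,.01],[-.01,.15,.01],[.01,-.15,.01],[-.01,-.15,.01]])-[0,p,.05]
        P=R.from_euler('x',phi).apply(P)            # +phi: +y (ballast) end up
        P=R.from_euler('z',yaw).apply(P)
        P=P*[1,-1,-1]+[dx,0,dz]
        return cv2.projectPoints(P,cv2.Rodrigues(Rc)[0],tc,K,None)[0].reshape(-1,2)
    r=least_squares(lambda v:np.r_[(pts(v)-np.array(px)).ravel(), (v[2])/.003, (v[3]-.073)/.003, v[4]/.03],[0,0,0,.073,0])
    print("p %.1f mm  tilt %.4f  dx %.1f dz %.1f yaw %.3f  rms %.2f"%(r.x[0]*1e3,r.x[1],r.x[2]*1e3,r.x[3]*1e3,r.x[4],np.sqrt(np.mean(r.fun[:8]**2))))
    return r.x
def toolextr(d,s):
    K,Rm,t=cam(d);p,r=pose(s); Rt=r.as_matrix()
    return K,Rm@Rt,Rm@p+t
E
python3 - <<'E'
from rig import *
from h import *
d=get_image("wrist");s=get_state();E=toolextr(d,s)
print(E[1].round(3),E[2].round(4))
np.savez("ex.npz",K=E[0],R=E[1],t=E[2])
for px in ([(128.3,190),(132.3,213.3),(521.7,195),(516.7,220.7)],[(170,192.3),(172.3,216.7),(559.3,192.3),(556.7,216)],[(157.3,193.3),(160,217.7),(546,191.3),(542.7,214.3)]): fitboom(px,E)
E
```

```text
[[-0.     1.     0.001]
 [-0.964 -0.    -0.267]
 [-0.267 -0.001  0.964]] [0.0002 0.0313 0.1369]
p -9.1 mm  tilt -0.0815  dx -1.5 dz 74.0 yaw 0.007  rms 0.27
p 36.8 mm  tilt 0.0338  dx -1.3 dz 74.2 yaw -0.009  rms 0.74
p 29.5 mm  tilt 0.0561  dx -1.3 dz 74.2 yaw -0.009  rms 0.60
```

```bash
python3 -m jog '[0,0,2,0,0,0, 0,0,4,0,0,0, 0,0,6,0,0,0, 0,0,8,0,0,0, 0,8,8,0,0,0, 0,16,8,0,0,0, 0,22,8,0,0,0, 0,25,8,0,0,0, 0,24,8,0,0,0,0,24,8,0,0,0]'
python3 - <<'E'
from rig import *
from h import *
for n in("scene","wrist"): cv2.imwrite(f"pics/{n}7.png",get_image(n)["frame"][:,:,::-1])
st(get_state())
E
python3 -m jog '[0,0,-1,0,0,0, 0,0,-2,0,0,0, 0,0,-3,0,0,0, 0,0,-4,0,0,0, 0,0,-5,0,0,0, 0,0,-6,0,0,0, 0,0,-7,0,0,0, 0,0,-8,0,0,0, 0,0,-8,0,0,0, 0,0,-8,0,0,0]'
python3 - <<'E'
from rig import *
from h import *
d,s=avg(12);st(s)
cv2.imwrite("pics/w8.png",d["frame"][:,:,::-1])
cv2.imwrite("pics/s8.png",get_image("scene")["frame"][:,:,::-1])
rows=[]
for n in ("wrist7","w8"):
    im=cv2.imread(f'pics/{n}.png')
    for a in (100,470):
        c=cv2.convertScaleAbs(im[170:240,a:a+130],alpha=1.5,beta=50); rows.append(cv2.resize(c,None,fx=3,fy=3,interpolation=cv2.INTER_CUBIC))
cv2.imwrite('pics/g8.png',np.vstack([np.hstack(rows[i:i+2]) for i in (0,2)]))
ss=[cv2.resize(cv2.convertScaleAbs(cv2.imread(f'pics/{n}.png')[125:225,245:385],alpha=1.5,beta=30),None,fx=2.8,fy=2.8,interpolation=cv2.INTER_CUBIC) for n in("scene7","s8")]
cv2.imwrite('pics/gs8.png',np.hstack(ss))
E
```

```text
clock: 13.8
position: [0.4492, -0.019, 0.1735]
ee_rot: [0.001, 0.995, -0.105, 0.0]
contact_force: [-1.1, -2.1, -0.5]
width: 0.0335
t 13.9 p [ 0.4493 -0.0186  0.1734] yaw -12.03 z [-0.    -0.002 -1.   ] F [-0.02 -2.32  0.17] M [-0.509  0.221 -0.06 ] w 0.0334
clock: 15.15
position: [0.4493, -0.0178, 0.1813]
ee_rot: [0.0, 0.994, -0.105, -0.0]
contact_force: [-1.2, -0.3, -5.6]
width: 0.0334
avgF [ 0.09 -0.05 -5.59] sem [0.11 0.12 0.12] M [-0.019  0.003 -0.003]
t 15.75 p [ 0.4493 -0.0179  0.1813] yaw -12.06 z [ 0.e+00 -1.e-04 -1.e+00] F [-0.67 -0.12 -5.47] M [ 0.01  -0.018 -0.002] w 0.0336
```

View pics/g8.png

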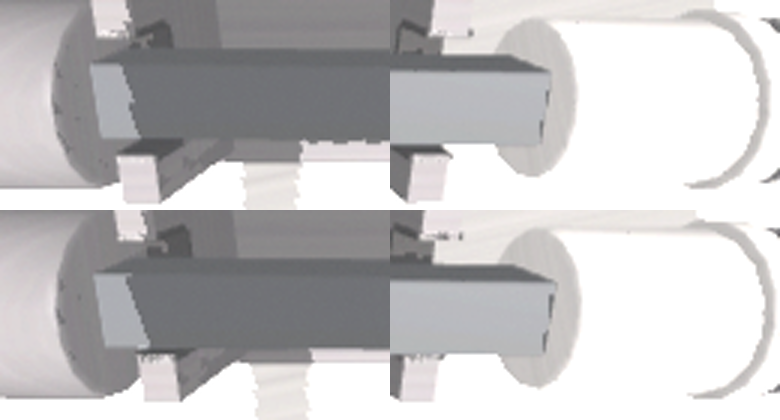

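View pics/gs8.png

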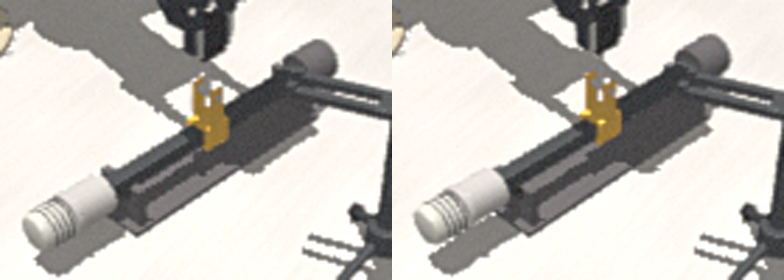

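View pics/w8.png

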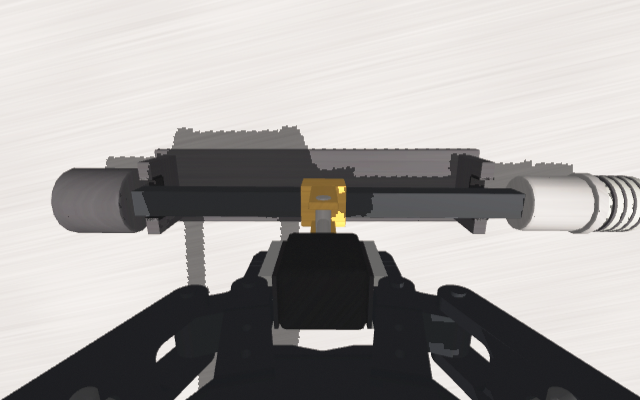

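```bash
python3 - <<'E'
from h import *
z=np.load("ex.npz");E=(z["K"],z["R"],z["t"])
for px in ([(130.7,191.7),(132.7,215.7),(523.3,194),(521,217.7)],[(132.3,191.7),(135,216),(525,194),(521.7,217.7)]): fitboom(px,E)
a=cv2.imread("pics/scene7.png");b=cv2.imread("pics/s8.png")
# shift of mic and ballast patches in scene
ga,gb=[cv2.cvtColor(i,cv2.COLOR_BGR2GRAY) for i in(a,b)]
for n,(x,y,w,h) in dict(mic=(250,180,38,36),ball=(340,134,28,24)).items():
    r=cv2.matchTemplate(gb[y-6:y+h+6,x-6:x+w+6],ga[y:y+h,x:x+w],cv2.TM_CCOEFF_NORMED)
    _,v,_,m=cv2.minMaxLoc(r); print(n,v,np.array(m)-6, cv2.phaseCorrelate(ga[y:y+h,x:x+w].astype(float),gb[y:y+h,x:x+w].astype(float)))
E
```

```text
p 3.6 mm  tilt 0.0020  dx -1.6 dz 74.3 yaw -0.006  rms 0.84
p 6.5 mm  tilt 0.0148  dx -1.7 dz 74.5 yaw -0.010  rms 0.55
mic 0.9189654588699341 [ 0 -2] ((0.37167254131849603, -1.1682344620671081), 0.912629100153289)
ball 0.9566653966903687 [ 0 -1] ((-0.012485053991944994, -1.188920605786759), 0.8359719653643011)
```

It looks level at an 8 mm lift, with a tilt of about 0.01 rad and a load of 5.6 N. I'll lift clear of the rack and check again.

```bash
python3 -m jog '[0,0,-2,0,0,0, 0,0,-5,0,0,0, 0,0,-8,0,0,0, 0,0,-12,0,0,0, 0,0,-16,0,0,0, 0,0,-20,0,0,0, 0,0,-24,0,0,0, 0,0,-28,0,0,0, 0,0,-28,0,0,0, 0,0,-28,0,0,0]'
python3 - <<'E'
from rig import *
from h import *
d,s=avg(16);st(s)
cv2.imwrite("pics/w9.png",d["frame"][:,:,::-1])
cv2.imwrite("pics/s9.png",get_image("scene")["frame"][:,:,::-1])
im=d["frame"][:,:,::-1]
rows=[cv2.resize(cv2.convertScaleAbs(im[170:240,a:a+130],alpha=1.5,beta=50),None,fx=3,fy=3,interpolation=cv2.INTER_CUBIC) for a in(100,470)]
g=np.hstack(rows)
ss=[cv2.resize(cv2.convertScaleAbs(cv2.imread(f'pics/{n}.png')[115:215,245:385],alpha=1.5,beta=30),None,fx=2.785,fy=2.785,interpolation=cv2.INTER_CUBIC)[:,:390] for n in("scene7","s9")]
cv2.imwrite('pics/g9.png',np.vstack([g,np.hstack(ss)]))
E
```

```text
clock: 17.05
position: [0.4492, -0.0178, 0.2092]
ee_rot: [0.0, 0.994, -0.105, -0.0]
contact_force: [0.4, 1.1, -5.3]
width: 0.0335
avgF [-0.06  0.17 -6.03] sem [0.14 0.09 0.15] M [-0.007 -0.005 -0.004]
t 17.85 p [ 0.4493 -0.0179  0.2093] yaw -12.06 z [-0.e+00 -1.e-04 -1.e+00] F [ 0.14  0.32 -6.66] M [-0.033  0.    -0.019] w 0.0335
```

View pics/g9.png

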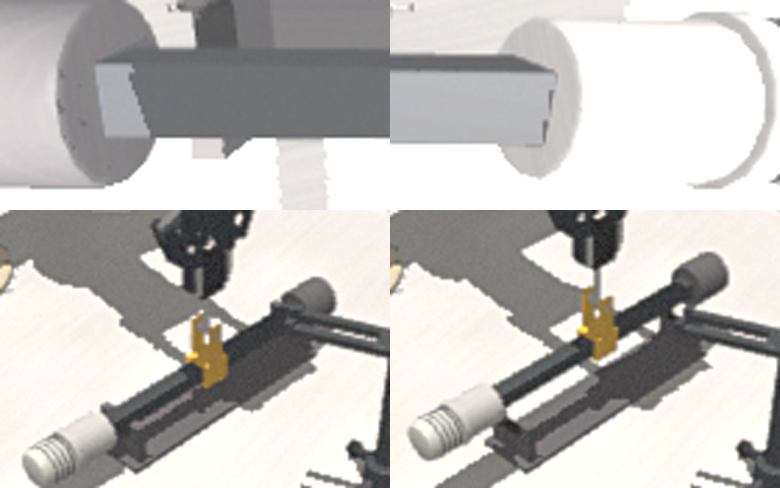

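```bash
cat >> h.py <<'E'
def boompts(s,p,phi):
    P,r=pose(s); out=[]
    th=np.linspace(0,2*np.pi,60)
    rings=[(-.245,.0245),(-.15,.0245),(.15,.026),(.20,.026)]
    B=[np.c_[rr*np.cos(th),np.full(60,y),rr*np.sin(th)] for y,rr in rings]
    for a,b in ((.01,.01),(-.01,.01),(.01,-.01),(-.01,-.01)): B.append(np.array([[a,-.15,b],[a,.15,b]]))
    res=[]
    for b in B:
        q=R.from_euler('x',phi).apply(b-[0,p,.05])*[1,-1,-1]+[-.0015,0,.0743]
        res.append(P+r.apply(q))
    return res
def overlay(d,s,p,phi,box,f,col=(0,0,255)):
    x,y,w,h=box
    im=cv2.resize(cv2.convertScaleAbs(d["frame"][y:y+h,x:x+w,::-1],alpha=1.3,beta=20),None,fx=f,fy=f,interpolation=cv2.INTER_CUBIC)
    for q in boompts(s,p,phi):
        u=(proj(d,q)+.5-[x,y])*f-.5
        cv2.polylines(im,[np.round(u).astype(int)],len(q)>2,col,1,cv2.LINE_AA)
    return im
E
python3 - <<'E'
from rig import *
from h import *
S=get_image("scene");s=get_state()
ims=[overlay(S,s,.005,ph,(245,130,140,80),2.8) for ph in(-.05,0,.05)]
ims+= [overlay(S,s,.0,0,(245,130,140,80),2.8)]
cv2.imwrite("pics/o9.png",np.vstack([np.hstack(ims[:2]),np.hstack(ims[2:])]))
T=get_image("top")
cv2.imwrite("pics/o9t.png",overlay(T,s,.005,0,(140,220,220,80),3.6))
E
```

```text
(no output)
```

View pics/o9.png

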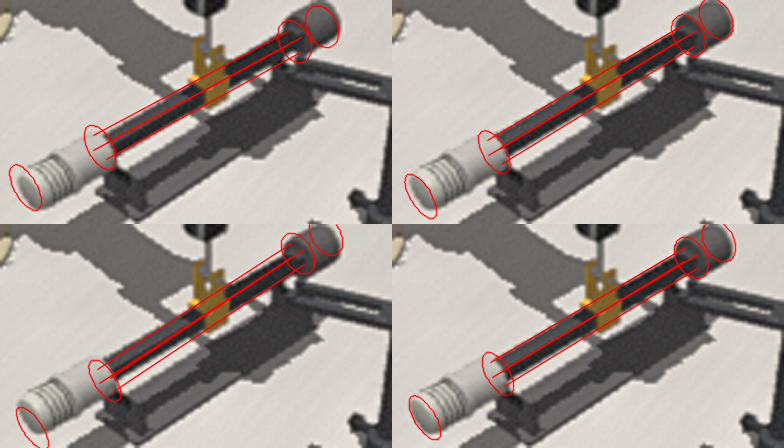

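View pics/o9t.png

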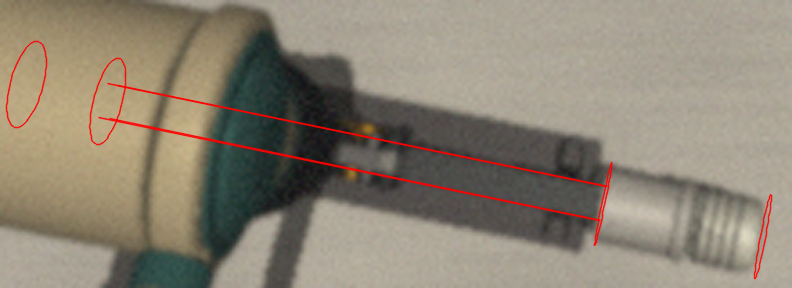

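```bash
python3 - <<'E'
from rig import *
from h import *
S=get_image("scene");s=get_state()
out=[]
for box in((248,168,52,42),(335,126,40,32)):
    f=260/box[2]
    r=[overlay(S,s,.003,ph,box,f) for ph in(-.04,-.02,0)]
    out.append(np.hstack(r))
cv2.imwrite("pics/o9b.png",np.vstack(out))
E
```

```text
(no output)
```

View pics/o9b.png

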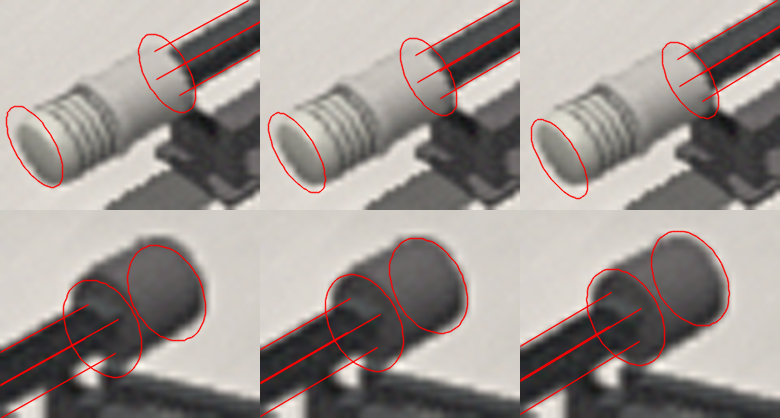

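```bash
python3 - <<'E'
from rig import *
from h import *
S=get_image("scene");s=get_state()
f7=cv2.imread("pics/scene7.png")[:,:,::-1]
S7=dict(S);S7["frame"]=f7; s7=dict(s); s7["position"]=np.array([.4493,-.0184,.1734])
out=[]
for box,b9 in (((246,176,52,42),(248,168,52,42)),((335,134,40,32),(335,126,40,32))):
    f=260/box[2]
    out.append(np.hstack([overlay(S7,s7,.003,0,box,f),overlay(S,s,.003,0,b9,f),overlay(S,s,.003,-.02,b9,f)]))
cv2.imwrite("pics/o9c.png",np.vstack(out))
E
```

```text
(no output)
```

View pics/o9c.png

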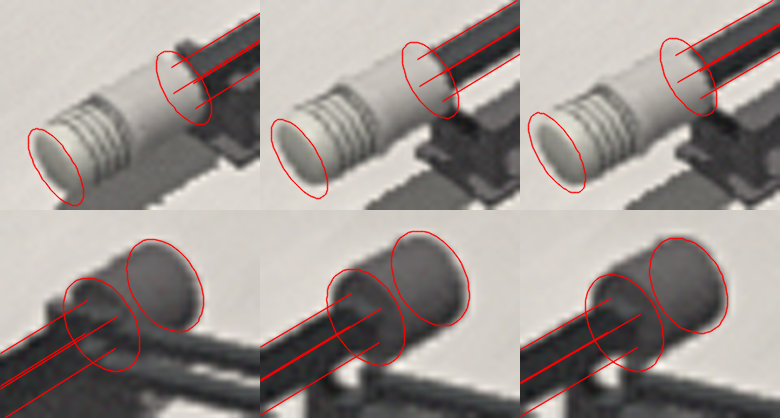

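The boom now hangs free, with a tilt of about -0.02 rad, so the mount is very close to balance. Next I'll carry it to the point before the fork, 60 mm short of the seat along the slot.

```bash
python3 - <<'E'
from rig import *
from h import *
s=get_state();st(s);print(to(s,[.5654,-.1131,.266],9.7))
E
```

```text
t 18.1 p [ 0.4493 -0.0179  0.2093] yaw -12.06 z [ 0.e+00 -1.e-04 -1.e+00] F [-0.02 -0.23 -5.23] M [ 0.039 -0.013 -0.042] w 0.0338
[array([133.4,  68.9, -56.7]), array([ 1.000e-02, -0.000e+00, -2.176e+01])]
```

```bash
python3 -m jog '[0,0,-5,0,0,-1, 0,0,-12,0,0,-3, 0,0,-20,0,0,-6, 0,0,-29,0,0,-9, 0,0,-38,0,0,-12, 0,0,-46,0,0,-15, 0,0,-52,0,0,-18, 0,0,-56,0,0,-20, 0,0,-57,0,0,-21.3, 0,0,-57,0,0,-21.8]'
python3 -m jog '[0,0,0,0,0,0]'
python3 - <<'E'
from rig import *
from h import *
s=get_state();st(s);print(to(s,[.5654,-.1131,.266],9.7))
E
```

```text
clock: 19.35
position: [0.4492, -0.0178, 0.2663]
ee_rot: [0.0, 0.996, 0.085, -0.0]
contact_force: [0.0, -0.1, -4.8]
width: 0.0334
clock: 19.48
position: [0.4491, -0.0178, 0.266]
ee_rot: [-0.0, 0.996, 0.085, -0.0]
contact_force: [0.2, -0.7, -5.9]
width: 0.034
t 19.475 p [ 0.4491 -0.0178  0.266 ] yaw 9.73 z [-6.e-04  0.e+00 -1.e+00] F [ 0.21 -0.68 -5.92] M [ 0.035 -0.022  0.07 ] w 0.034
[array([ 98.5, 113.6,  -0. ]), array([-0.01,  0.03,  0.03])]
```

```bash
python3 -m jog '[1,1,0,0,0,0, 3,3,0,0,0,0, 6,7,0,0,0,0, 10,12,0,0,0,0, 16,18,0,0,0,0, 22,25,0,0,0,0, 29,33,0,0,0,0, 36,41,0,0,0,0, 43,49,0,0,0,0, 49,57,0,0,0,0]'
python3 -m jog '[7,8,0,0,0,0, 14,16,0,0,0,0, 21,24,0,0,0,0, 28,32,0,0,0,0, 34,39,0,0,0,0, 39,45,0,0,0,0, 43,50,0,0,0,0, 47,54,0,0,0,0, 49,56,0,0,0,0, 49.5,57,0,0,0,0]'
python3 -m jog '[0,0,0,0,0,0,0,0,0,0,0,0]'
python3 - <<'E'
from rig import *
from h import *
d=get_image("wrist");s=get_state();st(s)
cv2.imwrite("pics/w10.png",d["frame"][:,:,::-1])
S=get_image("scene")
f=cv2.convertScaleAbs(S["frame"][90:240,270:440,::-1],alpha=1.4,beta=20)
cv2.imwrite("pics/s10.png",cv2.resize(f,None,fx=4,fy=4,interpolation=cv2.INTER_CUBIC))
E
```

```text
clock: 20.72
position: [0.5079, -0.0663, 0.2662]
ee_rot: [0.0, 0.996, 0.085, -0.0]
contact_force: [-0.9, -0.5, -5.9]
width: 0.0336
clock: 21.98
position: [0.5657, -0.1135, 0.2663]
ee_rot: [-0.0, 0.996, 0.085, -0.0]
contact_force: [0.3, -1.0, -5.1]
width: 0.0337
clock: 22.22
position: [0.5655, -0.1134, 0.2663]
ee_rot: [-0.0, 0.996, 0.085, -0.0]
contact_force: [0.2, 0.6, -5.8]
width: 0.0339
t 22.275 p [ 0.5655 -0.1134  0.2664] yaw 9.74 z [-1.e-04 -0.e+00 -1.e+00] F [-0.34 -0.67 -5.71] M [-0.019 -0.002 -0.018] w 0.0335
```

View pics/w10.png

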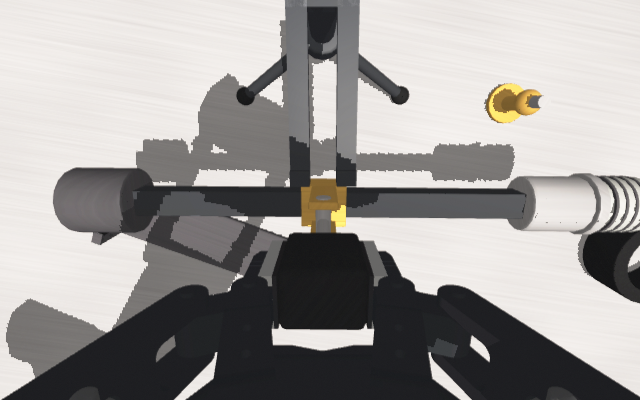

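View pics/s10.png

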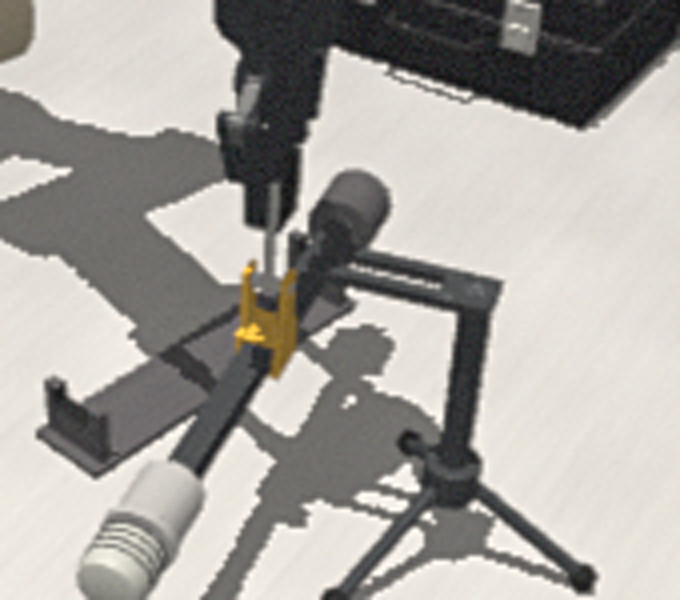

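```bash
python3 - <<'E'
from rig import *
from h import *
im=cv2.imread("pics/w10.png")
c=cv2.convertScaleAbs(im[0:240,270:380],alpha=1.5,beta=40)
cv2.imwrite("pics/w10c.png",cv2.resize(c[130:],None,fx=5.4,fy=5.4,interpolation=cv2.INTER_CUBIC))
g=cv2.cvtColor(im,cv2.COLOR_BGR2GRAY)
for r in (60,100,140,165): print(r,g[r,280:365:1].tolist())
E
```

```text
60 [60, 63, 40, 40, 40, 42, 66, 116, 117, 118, 118, 118, 117, 118, 118, 118, 119, 119, 119, 119, 119, 120, 120, 120, 121, 121, 120, 118, 85, 123, 123, 124, 124, 124, 125, 124, 124, 123, 122, 118, 114, 111, 111, 110, 126, 220, 223, 233, 228, 117, 117, 115, 116, 116, 116, 116, 96, 85, 126, 127, 126, 126, 126, 127, 127, 127, 128, 128, 128, 128, 128, 128, 128, 128, 128, 127, 128, 126, 100, 76, 76, 75, 74, 73, 69]
100 [239, 235, 123, 123, 123, 123, 124, 123, 121, 121, 122, 122, 122, 122, 123, 124, 123, 123, 124, 125, 126, 126, 125, 126, 127, 127, 126, 124, 84, 102, 122, 122, 136, 229, 239, 239, 239, 240, 239, 239, 238, 239, 238, 238, 237, 237, 236, 236, 236, 235, 236, 236, 236, 236, 236, 232, 139, 111, 135, 135, 135, 135, 135, 134, 134, 135, 136, 136, 137, 136, 136, 135, 136, 136, 136, 136, 138, 172, 234, 234, 234, 234, 235, 235, 235]
140 [119, 118, 120, 119, 119, 119, 120, 120, 117, 64, 47, 48, 47, 47, 48, 58, 123, 124, 124, 124, 124, 125, 126, 126, 126, 127, 127, 127, 125, 85, 120, 120, 121, 120, 120, 119, 123, 161, 171, 237, 234, 160, 169, 233, 121, 121, 121, 120, 119, 119, 119, 119, 119, 120, 119, 116, 66, 135, 136, 136, 136, 136, 136, 136, 136, 137, 137, 137, 138, 138, 137, 137, 138, 138, 137, 140, 173, 233, 232, 231, 232, 232, 233, 234, 235]
165 [119, 120, 119, 120, 120, 120, 120, 121, 121, 118, 61, 46, 46, 46, 45, 46, 45, 46, 47, 46, 46, 46, 46, 46, 47, 45, 46, 46, 46, 48, 97, 117, 116, 116, 116, 117, 118, 118, 117, 118, 119, 119, 119, 119, 121, 120, 120, 120, 121, 121, 121, 121, 120, 120, 120, 117, 58, 46, 45, 46, 46, 47, 46, 46, 46, 46, 46, 46, 46, 46, 46, 46, 46, 46, 46, 53, 105, 121, 121, 121, 120, 119, 119, 118, 119]
```

View pics/w10c.png

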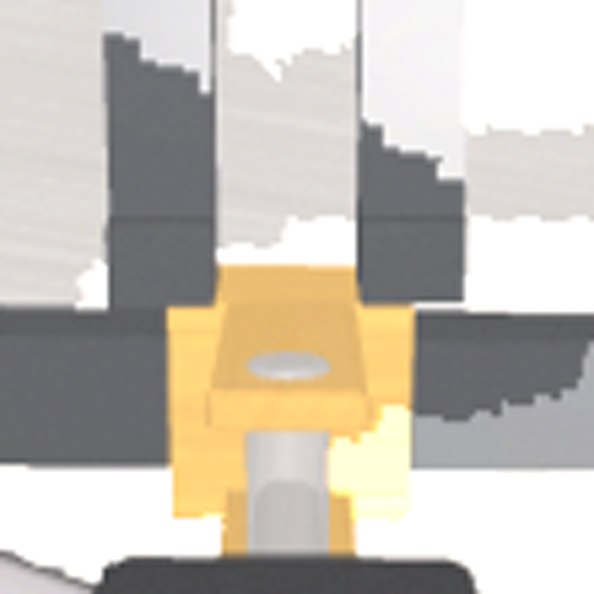

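```bash
python3 - <<'E'
from rig import *
from h import *
d=get_image("wrist");s=get_state();p,r=pose(s)
tl=lambda u,v,z:(r.inv().apply(atz(d,u,v,z)-p)*1000).round(1)
print("tip",tl(323,185.7,.229),"stop end",tl(323,170,.229),"mid far",tl(322.3,60,.225))
print("prong width check",tl(290,165,.225),tl(356,165,.225))
E
```

```text
tip [30.7 -0.2 37.4] stop end [38.8 -0.2 37.4] mid far [90.8 -0.5 41.4]
prong width check [ 40.8 -17.2  41.4] [40.8 16.8 41.4]
```

The slot is centred on the neck within 0.3 mm, and the seat is about 61 mm ahead. I'll enter 66 mm.

```bash
python3 -m jog '[2,0,0,0,0,0, 6,0,0,0,0,0, 12,0,0,0,0,0, 20,0,0,0,0,0, 30,-0.3,0,0,0,0, 40,-0.3,0,0,0,0, 50,-0.3,0,0,0,0, 58,-0.3,0,0,0,0, 64,-0.3,0,0,0,0, 66,-0.3,0,0,0,0]'
python3 -m jog '[0,0,2,0,0,0, 0,0,4,0,0,0, 0,0,6,0,0,0, 0,0,8,0,0,0, 0,0,10,0,0,0, 0,0,11,0,0,0, 0,0,12,0,0,0, 0,0,13,0,0,0, 0,0,13,0,0,0]'
python3 - <<'E'
from rig import *
from h import *
d,s=avg(6);st(s)
cv2.imwrite("pics/w11.png",d["frame"][:,:,::-1])
S=get_image("scene")
f=cv2.convertScaleAbs(S["frame"][90:240,270:440,::-1],alpha=1.4,beta=20)
cv2.imwrite("pics/s11.png",cv2.resize(f,None,fx=4,fy=4,interpolation=cv2.INTER_CUBIC))
E
```

```text
clock: 23.62
position: [0.631, -0.102, 0.2662]
ee_rot: [0.0, 0.996, 0.085, -0.0]
contact_force: [0.3, -0.7, -5.2]
width: 0.0334
clock: 24.75
position: [0.6306, -0.1021, 0.2532]
ee_rot: [0.0, 0.996, 0.085, -0.0]
contact_force: [0.8, -0.1, -5.8]
width: 0.0336
avgF [ 0.17  0.26 -6.15] sem [0.13 0.13 0.15] M [-0.004 -0.013  0.016]
t 25.05 p [ 0.6307 -0.1021  0.2533] yaw 9.74 z [ 1.e-04 -1.e-04 -1.e+00] F [ 0.06  0.6  -5.91] M [-0.001 -0.001  0.019] w 0.0335
```

View pics/s11.png

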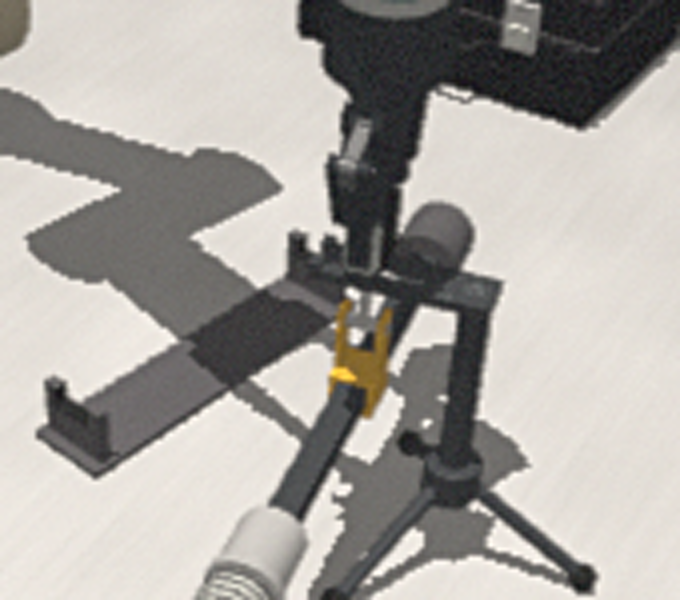

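View pics/w11.png

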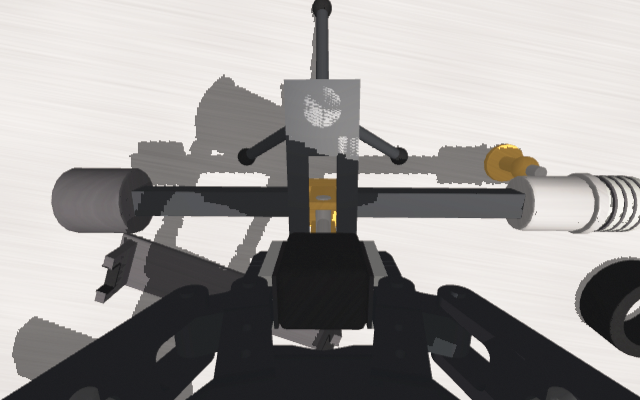

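The neck is inside the slot. I'll lower in small steps and watch the load.

```bash
python3 -m jog '[0,0,1,0,0,0,0,0,2,0,0,0,0,0,2.5,0,0,0,0,0,2.5,0,0,0]'
python3 -m jog '[0,0,0.5,0,0,0,0,0,0.5,0,0,0]'
python3 -m jog '[0,0,0.5,0,0,0,0,0,0.5,0,0,0]'
python3 -m jog '[0,0,0.5,0,0,0,0,0,0.5,0,0,0]'
python3 - <<'E'
from rig import *
from h import *
d,s=avg(5);st(s)
E
```

```text
clock: 25.6
position: [0.6306, -0.1021, 0.2507]
ee_rot: [0.0, 0.996, 0.085, -0.0]
contact_force: [0.4, 0.3, -5.3]
width: 0.0333
clock: 25.85
position: [0.6307, -0.1021, 0.2503]
ee_rot: [0.0, 0.996, 0.085, -0.0]
contact_force: [0.6, -0.0, -5.8]
width: 0.0332
clock: 26.1
position: [0.6306, -0.1021, 0.2498]
ee_rot: [0.0, 0.996, 0.085, -0.0]
contact_force: [0.6, 0.3, -6.1]
width: 0.0337
clock: 26.35
position: [0.6306, -0.1021, 0.2492]
ee_rot: [0.0, 0.996, 0.085, -0.0]
contact_force: [0.4, -0.5, -5.4]
width: 0.0338
avgF [-0.07 -0.04 -5.99] sem [0.19 0.18 0.17] M [ 0.008 -0.004  0.015]
t 26.6 p [ 0.6307 -0.1021  0.2493] yaw 9.74 z [ 1.e-04 -1.e-04 -1.e+00] F [-0.49  0.43 -6.02] M [-0.019 -0.014  0.   ] w 0.0332
```

```bash
for i in 1 2; do python3 -m jog '[0,0,0.4,0,0,0,0,0,0.4,0,0,0]'|grep -E "posi|force"; done
python3 - <<'E'
from rig import *
from h import *
d,s=avg(5);st(s)
E
```

```text
position: [0.6306, -0.1021, 0.2488]
contact_force: [-0.1, 0.0, -5.3]
position: [0.6307, -0.1021, 0.2485]
contact_force: [-0.5, 0.0, -5.5]
avgF [ 0.29 -0.42 -5.26] sem [0.13 0.06 0.1 ] M [ 0.038 -0.008  0.026]
t 27.35 p [ 0.6307 -0.1021  0.2486] yaw 9.73 z [ 2.e-04 -2.e-04 -1.e+00] F [ 0.54 -0.44 -5.05] M [ 0.019 -0.033  0.012] w 0.0334
```

```bash
python3 -m jog '[0,0,0.4,0,0,0,0,0,0.4,0,0,0]'|grep -E "posi|force"; python3 - <<'E'
from h import *
d,s=avg(4);st(s)
E
python3 -m jog '[0,0,0.3,0,0,0,0,0,0.3,0,0,0]'|grep -E "posi|force"
python3 - <<'E'
from h import *
d,s=avg(4);st(s)
E
```

```text
position: [0.6307, -0.1021, 0.2485]
contact_force: [-1.0, 1.1, -2.5]
avgF [-0.97  0.04 -1.83] sem [0.26 0.2  0.24] M [0.072 0.136 0.01 ]
t 27.8 p [ 0.6307 -0.1021  0.2486] yaw 9.74 z [ 6.e-04 -2.e-04 -1.e+00] F [-0.21 -0.38 -1.05] M [-0.003  0.178  0.055] w 0.0338
position: [0.6307, -0.1021, 0.2485]
contact_force: [-2.1, -0.3, 1.8]
avgF [-1.99 -0.16  3.46] sem [0.45 0.22 0.42] M [0.176 0.376 0.017]
t 28.25 p [ 0.6307 -0.1021  0.2485] yaw 9.74 z [ 8.e-04 -3.e-04 -1.e+00] F [-1.58  0.14  4.1 ] M [0.213 0.423 0.019] w 0.0334
```

Contact at TCP z 0.2485, with the load taken by the fork. I'll ease off 0.3 mm, open the jaws and check.

```bash
python3 -m jog '[0,0,-0.3,0,0,0,0,0,-0.3,0,0,0]'|grep -E "posi|force"
python3 -m jog '[0,0,0,0,0,0,0,0,0,0,0,0,0,0,0,0,0,0,0,0,0,0,0,0,0,0,0,0,0,0]' 0.3
python3 - <<'E'
from rig import *
from h import *
d,s=avg(4);st(s)
cv2.imwrite("pics/w12.png",d["frame"][:,:,::-1])
E
```

```text
position: [0.6307, -0.1021, 0.2485]
contact_force: [-2.5, -0.4, 4.8]
clock: 29.12
position: [0.6307, -0.1021, 0.248]
ee_rot: [0.0, 0.996, 0.085, -0.0]
contact_force: [0.3, -0.2, -0.1]
width: 0.0597
avgF [-0.22  0.    0.24] sem [0.16 0.24 0.17] M [ 0.029  0.014 -0.003]
t 29.325 p [ 0.6307 -0.1021  0.2481] yaw 9.74 z [ 1.e-04 -1.e-04 -1.e+00] F [-0.11  0.74  0.53] M [ 0.048  0.035 -0.029] w 0.0598
```

View pics/w12.png

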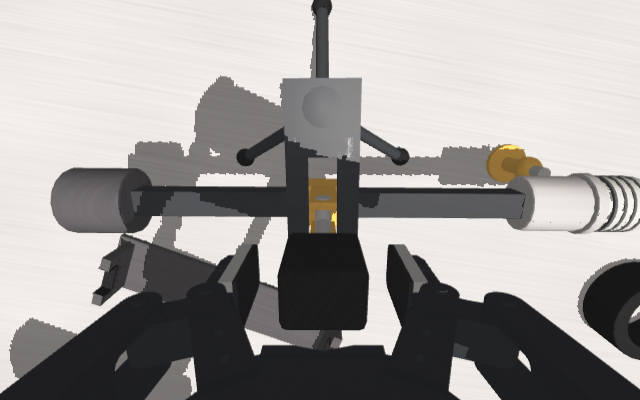

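Released with no load on the tool, and the boom hasn't moved in the image. I'll retreat straight up and check the pose.

```bash
python3 -m jog '[0,0,-4,0,0,0,0,0,-10,0,0,0,0,0,-20,0,0,0,0,0,-35,0,0,0,0,0,-50,0,0,0,0,0,-70,0,0,0,0,0,-90,0,0,0,0,0,-100,0,0,0,0,0,-100,0,0,0,0,0,-100,0,0,0]'
python3 -m jog '[-8,0,0,0,0,0,-25,0,0,0,0,0,-50,0,0,0,0,0,-80,0,0,0,0,0,-110,0,0,0,0,0,-140,0,0,0,0,0,-160,0,0,0,0,0,-170,0,0,0,0,0,-170,0,0,0,0,0,-170,0,0,0,0,0]' 0
python3 - <<'E'
from rig import *
from h import *
st(get_state())
for i in (1,2):
    S=get_image("scene"); f=cv2.convertScaleAbs(S["frame"][90:260,260:440,::-1],alpha=1.4,beta=20)
    cv2.imwrite(f"pics/s13{i}.png",cv2.resize(f,None,fx=3.5,fy=3.5,interpolation=cv2.INTER_CUBIC))
    d=[get_image("wrist") for k in range(10)][-1]
    cv2.imwrite(f"pics/w13{i}.png",d["frame"][:,:,::-1])
T=get_image("top");cv2.imwrite("pics/t13.png",T["frame"][:,:,::-1])
a,b=[cv2.imread(f"pics/w13{i}.png") for i in(1,2)]
print("change",np.abs(a.astype(int)-b).mean())
E
```

```text
clock: 30.58
position: [0.6304, -0.102, 0.3473]
ee_rot: [-0.0, 0.996, 0.085, -0.001]
contact_force: [-0.6, -0.1, -0.3]
width: 0.0599
clock: 31.82
position: [0.4639, -0.1309, 0.348]
ee_rot: [-0.0, 0.996, 0.085, 0.0]
contact_force: [0.1, -0.3, 0.3]
width: 0.0857
t 31.825 p [ 0.4639 -0.1309  0.348 ] yaw 9.75 z [ 5.e-04  0.e+00 -1.e+00] F [ 0.06 -0.25  0.34] M [-0.024  0.036  0.053] w 0.0857
change 0.6698541666666666
```

View pics/s132.png

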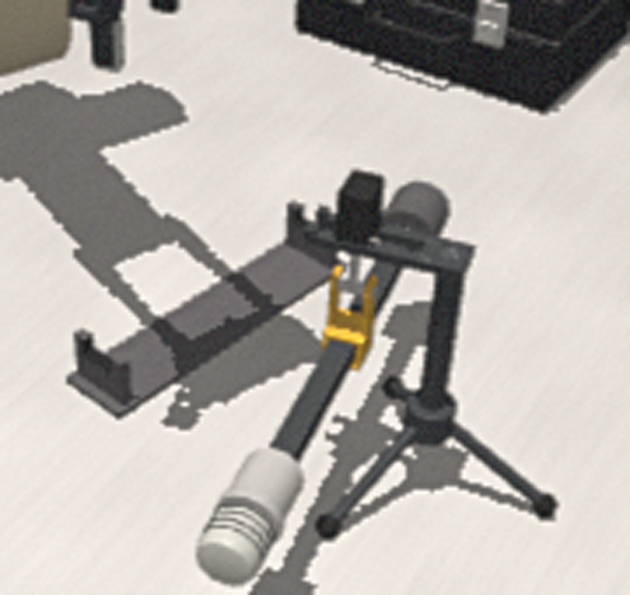

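View pics/w132.png

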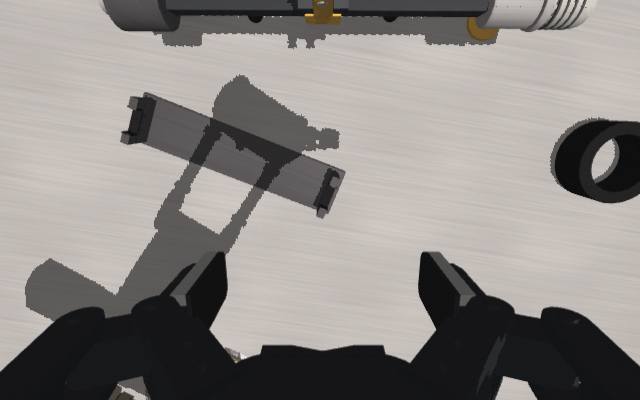

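View pics/t13.png

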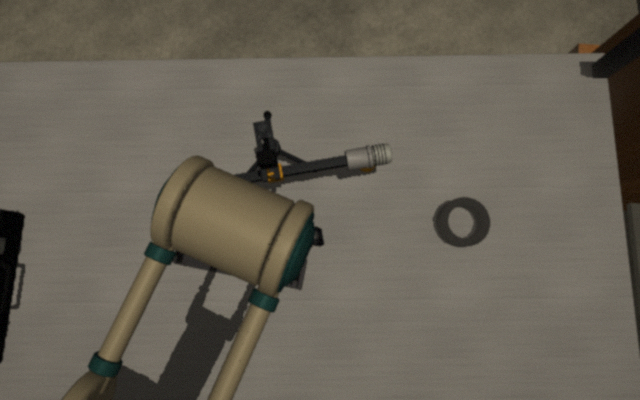

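The boom hangs in the fork, and the rack, spare and tape look untouched. One last overlay check of the tilt.

```bash
python3 -m jog '[0,0,0,0,0,0,0,0,0,0,0,0,0,0,0,0,0,0,0,0,0,0,0,0]' >/dev/null
python3 - <<'E'
from rig import *
from h import *
S=get_image("scene");s=dict(get_state());s["position"]=np.array([.6307,-.1021,.2492])
out=[]
for box in((305,205,60,60),(360,135,40,40)):
    f=260/box[2]
    out.append(np.hstack([overlay(S,s,.004,ph,box,f) for ph in(-.05,0,.05)]))
cv2.imwrite("pics/o14.png",np.vstack(out))
im=cv2.imread("pics/s132.png")
d=get_image("wrist"); cv2.imwrite("pics/w14.png",d["frame"][:,:,::-1])
print(np.abs(cv2.imread("pics/w131.png").astype(int)-d["frame"][:,:,::-1])[:40].mean())
E
```

```text
0.9293229166666667
```

View pics/o14.png

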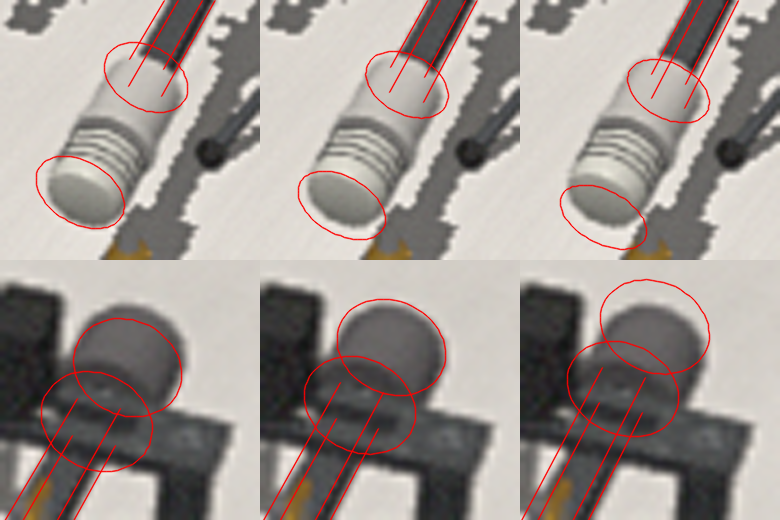

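The tilt fits between -0.03 and 0 rad, well inside 0.1, and the picture is not changing. I'll hand it in.

```bash
python3 - <<'E'
from rig import *
print(sign_off()); print(get_state()["clock"])
E
```

```text
the job is handed in; nothing more can be done
None
the job is handed in; nothing more can be done
```

The boom is hanging in the tripod fork by its mount, released and level. I handed it in a little after 32 s; the hand-in gave no verdict.

**What I did:** I gripped the rubber block and slid the mount to the middle. Trial lifts off the rack then found the balance point about 4–6 mm to the ballast side of the boom's origin, and the load was about 6 N. I turned the boom about 22° to line it up with the fork and moved the neck into the slot, centred to within about 0.3 mm. I then lowered it until the fork took the load, opened the jaws, and backed the arm away.

**Last checks:**
- **Level:** in the scene camera the boom's tilt fits between about -0.03 and 0 rad (the limit is 0.1).
- **Still:** wrist pictures taken over about a second show no visible motion, and the tool carries no load.
- **Other objects:** the rack, spare mount and tape roll look undisturbed.
- **Pressing force:** the most I read at the tool while seating was about 5 N down, so roughly 11 N on the fork including the boom's weight.

**What disagreed:**
- **Balance trials:** the second trial lift was off because the mic end was touching the rack, so I dropped its force reading.
- **Tilt estimates:** while it hung from the gripper, the wrist camera gave about +0.015 rad and the scene camera about -0.02 rad. Both are well inside the limit.
- **Scene overlay:** the model outline sits 1–2 pixels off at the mic end, which is within the camera calibration error.

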